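# Flip the stock tags on the bookbinder's rack

### The job

Each bin of the book rack has a red-and-green flip tag on the board straight in front of it. With a light push of the fingertips, flip over the tags that are wrong, so that the tags of the full bins (books piled level with the dividers) lie green face up and the tags of all the other bins lie red face up, each fully over against its stop. Do not pinch or force the tags, and leave the books, tools and jars where they are.

Things in the scene. Friction and masses are not known exactly. Their poses are not given: they have to be found in the camera images.
- rack: Fixed low wooden rack, 270 mm deep (x, away from the worker) by 550 mm wide (y, to the worker's left); origin at the middle of its underside. Four open bins side by side along y, centres x 46, y -195, -65, 65, 195 mm; floor 10 mm high, 124 mm wide, divider tops 84 mm high. In front runs a cream tag board (x -137 to -43, top 55 mm high): one flip tag straight in front of each bin.
- tag_a (a joint): Flip tag a (its place in the row varies): plate 64 (along its pin) x 46 x 4 mm, smooth plastic, red and green faces, about 35 g. Turns like a page on a pin along its lower edge. 0 rad: leans right (rack -y) on its stop, 52 degrees off upright, red face up; 1.815 rad: leans left (+y), green face up; 0.91: upright. Swings freely: pushed sideways near its free edge to a little past upright, it falls over by itself.
- tag_a_hinge (a point): Middle of tag a's hinge pin, 71 mm above the table, 16 mm above the board; axes as the rack's, the pin lies along x. Beneath the plate's ends (31 mm and more from here along the pin) fixed steel stop tabs reach 15 mm above the pin, elsewhere the fixed steel reaches 5 mm above it.
- tag_a_edge (a point): Middle of tag a's free edge (a 6 mm rolled bead), 46 mm from the pin: 36 mm to the side of the pin and 28 mm above it when the tag rests on a stop.
- tag_b (a joint): Flip tag b (its place in the row varies): plate 64 (along its pin) x 46 x 4 mm, smooth plastic, red and green faces, about 35 g. Turns like a page on a pin along its lower edge. 0 rad: leans right (rack -y) on its stop, 52 degrees off upright, red face up; 1.815 rad: leans left (+y), green face up; 0.91: upright. Swings freely: pushed sideways near its free edge to a little past upright, it falls over by itself.
- tag_b_hinge (a point): Middle of tag b's hinge pin, 71 mm above the table, 16 mm above the board; axes as the rack's, the pin lies along x. Beneath the plate's ends (31 mm and more from here along the pin) fixed steel stop tabs reach 15 mm above the pin, elsewhere the fixed steel reaches 5 mm above it.
- tag_b_edge (a point): Middle of tag b's free edge (a 6 mm rolled bead), 46 mm from the pin: 36 mm to the side of the pin and 28 mm above it when the tag rests on a stop.
- tag_c (a joint): Flip tag c (its place in the row varies): plate 64 (along its pin) x 46 x 4 mm, smooth plastic, red and green faces, about 35 g. Turns like a page on a pin along its lower edge. 0 rad: leans right (rack -y) on its stop, 52 degrees off upright, red face up; 1.815 rad: leans left (+y), green face up; 0.91: upright. Swings freely: pushed sideways near its free edge to a little past upright, it falls over by itself.
- tag_c_hinge (a point): Middle of tag c's hinge pin, 71 mm above the table, 16 mm above the board; axes as the rack's, the pin lies along x. Beneath the plate's ends (31 mm and more from here along the pin) fixed steel stop tabs reach 15 mm above the pin, elsewhere the fixed steel reaches 5 mm above it.
- tag_c_edge (a point): Middle of tag c's free edge (a 6 mm rolled bead), 46 mm from the pin: 36 mm to the side of the pin and 28 mm above it when the tag rests on a stop.
- tag_d (a joint): Flip tag d (its place in the row varies): plate 64 (along its pin) x 46 x 4 mm, smooth plastic, red and green faces, about 35 g. Turns like a page on a pin along its lower edge. 0 rad: leans right (rack -y) on its stop, 52 degrees off upright, red face up; 1.815 rad: leans left (+y), green face up; 0.91: upright. Swings freely: pushed sideways near its free edge to a little past upright, it falls over by itself.
- tag_d_hinge (a point): Middle of tag d's hinge pin, 71 mm above the table, 16 mm above the board; axes as the rack's, the pin lies along x. Beneath the plate's ends (31 mm and more from here along the pin) fixed steel stop tabs reach 15 mm above the pin, elsewhere the fixed steel reaches 5 mm above it.
- tag_d_edge (a point): Middle of tag d's free edge (a 6 mm rolled bead), 46 mm from the pin: 36 mm to the side of the pin and 28 mm above it when the tag rests on a stop.
- pile_p_top (a point): Centre of the top cover of pile p, loose banded pocket books, 140 x 105 mm, 14 mm each, lying in one of the bins (which one varies), long side along the rack's x. A full bin's pile of five stands level with the dividers (top about 80 mm above the table); a bin that is not full holds one or two books (24 or 38 mm).
- pile_q_top (a point): Centre of the top cover of pile q, loose banded pocket books, 140 x 105 mm, 14 mm each, lying in one of the bins (which one varies), long side along the rack's x. A full bin's pile of five stands level with the dividers (top about 80 mm above the table); a bin that is not full holds one or two books (24 or 38 mm).
- pile_r_top (a point): Centre of the top cover of pile r, loose banded pocket books, 140 x 105 mm, 14 mm each, lying in one of the bins (which one varies), long side along the rack's x. A full bin's pile of five stands level with the dividers (top about 80 mm above the table); a bin that is not full holds one or two books (24 or 38 mm).
- pile_t_top (a point): Centre of the top cover of pile t, loose banded pocket books, 140 x 105 mm, 14 mm each, lying in one of the bins (which one varies), long side along the rack's x. A full bin's pile of five stands level with the dividers (top about 80 mm above the table); a bin that is not full holds one or two books (24 or 38 mm).
- bone_folder: Bone folder, 160 x 22 x 5 mm, lying in front of the tag board; origin at the middle of its underside. To be left alone.
- thread_spool: Wooden spool of linen thread, 40 mm across, 50 mm tall, standing in front of the tag board; origin under its centre. To be left alone.
- awl: Bookbinder's awl with a round wooden handle, 125 mm long, 32 mm thick, lying beside the right end of the rack; origin on the table under the handle's end. To be left alone.
- paste_jar: White paste jar with blue lid, 76 mm across, 86 mm tall, beside the left end of the rack; origin under its centre. To be left alone.
- press_weight: Brass press weight with a knob, 70 x 50 x 69 mm, beside the right end of the rack; origin under its centre. To be left alone.
- hammer: Backing hammer, 240 mm long, lying in front of the tag board; origin at the middle of its length on the table. To be left alone.
- journal: Brown bound journal, 140 x 105 x 22 mm, lying beside the left end of the rack; origin under its centre. To be left alone.

How it is judged:
By the outcome, as a careful person would: the job done as asked, in the order asked, and still so for the second after the job is handed in, with the robot touching nothing.
It also fails if it takes over 32 s, if anything falls off the work surface, if the arm or the gripper's body presses on something with over 40 N, if the wrist force passes 120 N, or if a joint passes its speed limit or range.

### The arm

A 6-joint arm with a two-finger parallel gripper is mounted at the origin on the work surface. World frame = base frame: x ahead of the robot, y to its left, z up, the work surface at z = 0. Lengths are in m, angles in rad, forces in N, time in s.
With the tool pointing down it reaches from about 0.375 to 0.9 m from the base axis. Payload 3.1 kg.
Tool frame: the origin (TCP) lies between the finger pads; the fingertips stand 25 mm ahead of it and the grasp point (between the pads) lies 6 mm ahead of it; y points along the fingers, x is the direction in which the jaws open and shut, and the axes are right-handed (so a half turn about y gives the same grasp; the last joint's range is limited). The gripper opens to 87 mm and grips with 3 to 60 N. Pads are 19 mm wide; open, the fingers measure 117 mm over their backs; the gripper's body (75 mm by 190 mm) begins 51 mm behind the grasp point.
Start: joints at [-1.488, 0.527, 1.433, -0, 1.181, -0.178], TCP at [0.162, -0.604, 0.248] pointing down, gripper open.
Joint ranges: [-3.08, 3.08], [-0.75, 2.2], [0.22, 2.44], [-1.43, 4.57], [0, 2.65], [-2.85, 2.85]. Speed limits (rad/s): [2.79, 2.79, 3.14, 3.14, 3.14, 3.14].

### API

Orientations are given as a unit quaternion [x, y, z, w].
In Python, from rig import robot gives the robot as it stands.
- The arm moves only by the tool carry_out, never from a script. Its argument "moves" is a list of rows, each a list of 7 numbers: the opening, from 0 (shut) to 1 (fully open), then the shift along the tool's x, y, z in cm, then the turn, a rotation vector about the tool's x, y, z in rad. In form: [[grip, x, y, z, rx, ry, rz], ...]. A call has 1 to 20 rows; each row is the pose to reach, as a shift and turn from the pose commanded when the call began, along the tool's axes at that moment; what a row does not reach only later rows make up. A row lasts 1/10 s, in which the tool goes at most 50 mm and 8.59 degrees, less where a joint would pass 70% of its speed; a pose out of reach is approached as far as the arm can. A call with a gripper value outside its range is refused whole. The fingers move at their own pace and stop on an object; "force" is the grip in N (left out, the last holds). Time passes only in rows, so rows that repeat a pose let the fingers close. It gives the time, the measured TCP pose, the force and the opening at its end, in the units of the state.
- robot.get_obs(): the state, without advancing time (a new reading comes with each control period).
- robot.camera(name): name is "side" or "top"; returns the picture (420x560x3 uint8, red, green, blue); there is no depth.
- robot.camera_params(name): a dict with "fx", "fy", "cx", "cy" (pixels), "extrinsics" (4x4, takes a point from camera to world coordinates). Camera axes: x right, y down, z forward; pixel columns grow to the right and rows downward; lengths in m; the calibration is good to about 2 mm. A picture is of the moment at which its call begins. camera_params takes no time and is no camera call.
- robot.hand_in(): hands the job in, once; it reports no verdict.
The state is a dict: "time": time; "q": joint angles; "joint_velocities": joint speeds; "joint_torque": joint torques, N m; "position": TCP position; "tool_rot": TCP orientation; "ft_force": force on the tool from outside, world axes, zero at the start; "moment": the same for the moment, N m; "grip_width": finger opening in m.
Only numpy, scipy, OpenCV 4.12 (cv2) and the standard library are available. Lean on these libraries where they do the work, as an engineer would, in place of code of your own. Each camera call takes 0.05 s, during which the arm holds its last target.

## Working session

There is one attempt and no reset: what is moved stays moved. The work goes in short steps, Python scripts to look and compute and a tool call to move; the robot and the scene stay as the last step left them, time stands still between calls to the robot, and variables do not carry over. Pictures are saved under pics/ and viewed, and the job is handed in when it is done.

Besides the shell and the picture viewer there is one more tool, called after "Request:" as a command line: name --pt "numbers of a row" for each row, then --argument value for the rest. carry_out: Moves the arm, as the interface text tells. Its arguments: {"type":"object","properties":{"moves":{"type":"array"},"force":{"type":"number"}},"required":["moves"]}

```bash
mkdir -p pics
python3 - <<'E'
from rig import robot
import cv2,numpy as np
for n in("top","side"):
    im=robot.camera(n); cv2.imwrite(f"pics/{n}0.png",im[:,:,::-1])
    p=robot.camera_params(n); print(n,p["fx"],p["fy"],p["cx"],p["cy"]);print(np.round(p["extrinsics"],4).tolist())
o=robot.get_obs();print(o)
E
```

```text
top 546.720645838699 546.720645838699 281.2846419096272 212.42122973750338
[[-0.003, -0.9964, 0.0842, 0.3692], [-1.0, 0.0029, -0.002, 0.0282], [0.0018, -0.0842, -0.9964, 1.5846], [0.0, 0.0, 0.0, 1.0]]
side 379.8809782256487 379.8809782256487 276.64582431469535 210.95919652645262
[[0.9798, -0.1039, 0.1707, 0.3431], [-0.1998, -0.5254, 0.827, -0.778], [0.0037, -0.8445, -0.5356, 0.6038], [0.0, 0.0, 0.0, 1.0]]
{'time': 0.1, 'q': array([-1.48749365e+00,  5.28353160e-01,  1.43377439e+00, -2.98414104e-05,
        1.18136600e+00, -1.78506025e-01]), 'joint_velocities': array([-5.99431261e-05, -5.15344892e-04, -2.32458500e-04, -1.48652930e-04,
       -7.20744703e-04,  7.47734332e-04]), 'joint_torque': array([ 2.63590146e-04, -4.40984273e+01, -1.77151805e+01,  6.35345606e-02,
        5.33855532e-02, -5.36168886e-05]), 'position': array([ 0.16173377, -0.60308697,  0.24668167]), 'tool_rot': array([-0.56049899,  0.43091264, -0.42999405,  0.56148046]), 'ft_force': array([-0.1078825 ,  0.44195045,  0.21120131]), 'moment': array([ 0.03674186,  0.049102  , -0.02736426]), 'grip_width': 0.0866856844751084}
```

View pics/top0.png

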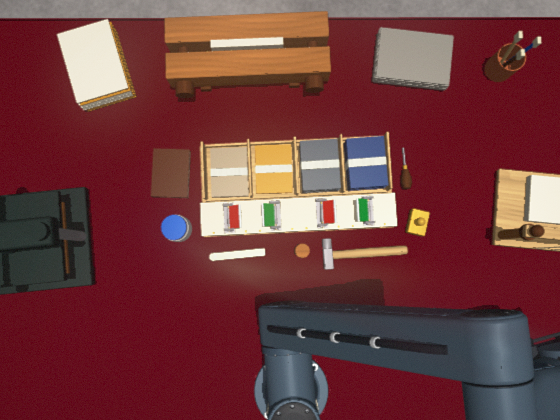

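View pics/side0.png

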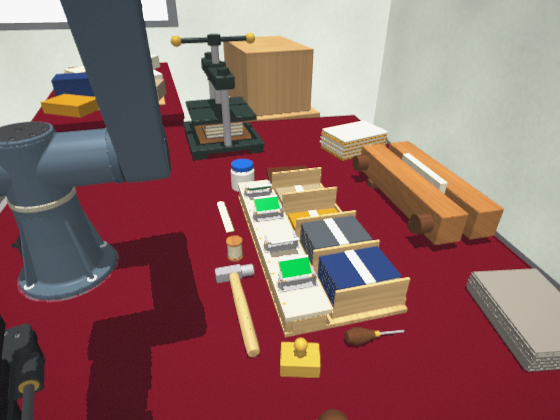

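Run:
```python
from scipy.spatial.transform import Rotation as R
print(R.from_quat([-0.56049899,  0.43091264, -0.42999405,  0.56148046]).as_matrix().round(3))
```

```text
[[ 0.259 -0.     0.966]
 [-0.966  0.002  0.259]
 [-0.002 -1.     0.   ]]
```

Run:
```python
import cv2
a=cv2.imread("pics/top0.png")[125:245,190:410];cv2.imwrite("pics/topz.png",cv2.resize(a,None,fx=3.6,fy=3.6,interpolation=cv2.INTER_CUBIC))
a=cv2.imread("pics/side0.png")[160:335,225:415];cv2.imwrite("pics/sidez.png",cv2.resize(a,None,fx=3.4,fy=3.4,interpolation=cv2.INTER_CUBIC))
```

```text
(no output)
```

View pics/topz.png

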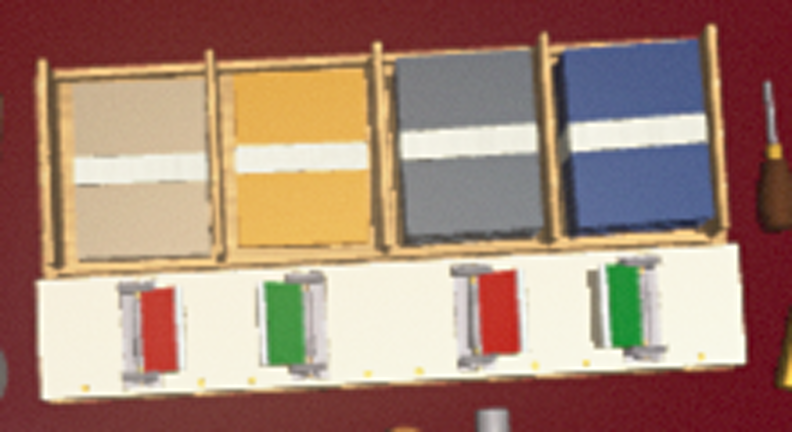

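View pics/sidez.png

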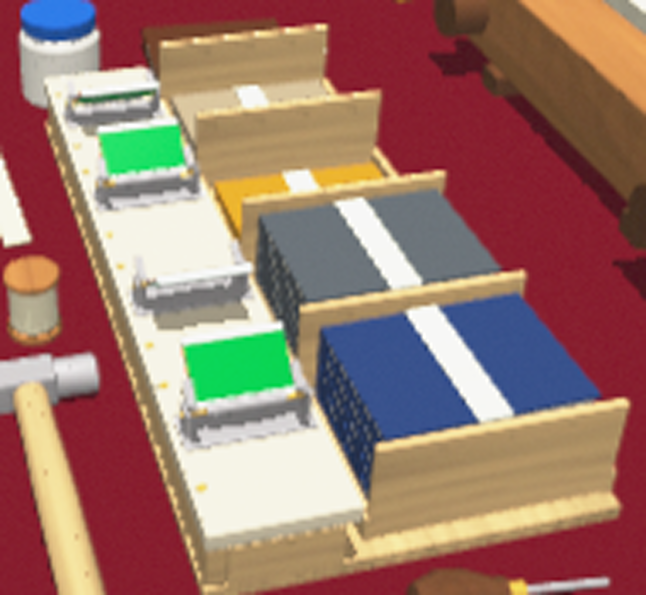

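The full bins are gray and blue at rack y −65 and −195. The yellow tag is wrongly green, in the top view near (268,216). The gray tag is wrongly red, near (328,211). I'll locate the two tags now.

```bash
cat > h.py <<'E'
from rig import robot
import cv2,numpy as np
from scipy.spatial.transform import Rotation as R
def ray(n,uv,z):
    p=robot.camera_params(n);E=np.array(p["extrinsics"])
    d=E[:3,:3]@np.array([(uv[0]-p["cx"])/p["fx"],(uv[1]-p["cy"])/p["fy"],1]);c=E[:3,3]
    return c+d*(z-c[2])/d[2]
E
python3 - <<'E'
from h import *
im=cv2.imread("pics/top0.png");hsv=cv2.cvtColor(im,cv2.COLOR_BGR2HSV)
roi=np.zeros(im.shape[:2],np.uint8);roi[190:240,198:400]=255
w=cv2.inRange(hsv,(0,0,150),(60,60,255))&roi
w=cv2.morphologyEx(w,cv2.MORPH_CLOSE,np.ones((25,25)))
c=max(cv2.findContours(w,0,2)[0],key=cv2.contourArea)
b=cv2.boxPoints(cv2.minAreaRect(c));P=np.array([ray("top",q,.055) for q in b])
print(b.round(1).tolist(),P.round(4).tolist(),"ctr",P.mean(0), [np.linalg.norm(P[i]-P[(i+1)%4]) for i in range(2)])
g=cv2.inRange(hsv,(45,120,60),(75,255,255))&roi
r=(cv2.inRange(hsv,(0,150,150),(6,255,255))|cv2.inRange(hsv,(174,150,150),(180,255,255)))&roi
for n,m in(("g",g),("r",r)):
    m[:196]=0
    for c in cv2.findContours(m,0,2)[0]:
        if cv2.contourArea(c)>80:
            rc=cv2.minAreaRect(c); print(n,rc,ray("top",rc[0],.086).round(4))
E
```

```text
[[198.39999389648438, 203.10000610351562], [393.70001220703125, 187.10000610351562], [397.5, 233.39999389648438], [202.1999969482422, 249.39999389648438]] [[0.5253, 0.2581, 0.055], [0.5693, -0.292, 0.055], [0.4386, -0.3, 0.055], [0.3954, 0.2462, 0.055]] ctr [ 0.4821626  -0.02193947  0.055     ] [np.float64(0.5518895008781454), np.float64(0.13087701553663278)]
g ((268.6448059082031, 214.46206665039062), (21.43353843688965, 8.514693260192871), 86.633544921875) [0.4903 0.06   0.086 ]
g ((363.17938232421875, 209.83233642578125), (22.241985321044922, 7.899739742279053), 85.60128784179688) [ 0.5023 -0.2002  0.086 ]
r ((233.61326599121094, 216.15194702148438), (22.127269744873047, 8.356854438781738), 86.98721313476562) [0.4859 0.1563 0.086 ]
r ((328.0617980957031, 211.30291748046875), (22.088592529296875, 9.740455627441406), 85.60128784179688) [ 0.4985 -0.1035  0.086 ]
```

Request:
carry_out --pt "0 -34.9 0 44.4 0 0.215 0" --pt "0 -34.9 0 44.4 0 0.215 0" --pt "0 -34.9 0 44.4 0 0.215 0" --pt "0 -34.9 0 44.4 0 0.215 0" --pt "0 -34.9 0 44.4 0 0.215 0" --pt "0 -34.9 0 44.4 0 0.215 0" --pt "0 -34.9 0 44.4 0 0.215 0" --pt "0 -34.9 0 44.4 0 0.215 0" --pt "0 -34.9 0 44.4 0 0.215 0" --pt "0 -34.9 0 44.4 0 0.215 0" --pt "0 -34.9 0 44.4 0 0.215 0" --pt "0 -34.9 0 44.4 0 0.215 0" --pt "0 -34.9 0 44.4 0 0.215 0" --pt "0 -34.9 0 44.4 0 0.215 0" --pt "0 -34.9 0 44.4 0 0.215 0" --pt "0 -34.9 0 44.4 0 0.215 0"

```text
time: 1.7
position: [0.4995, -0.1532, 0.2475]
tool_rot: [0.511, -0.489, 0.489, -0.511]
ft_force: [-0.3, -0.3, -0.1]
grip_width: 0.0001
```

Run:
```python
from h import *
o=robot.get_obs();print(o["time"],o["position"],o["grip_width"],o["ft_force"]);print(R.from_quat(o["tool_rot"]).as_matrix().round(3))
a=robot.camera("side");cv2.imwrite("pics/s1.png",a[:,:,::-1])
```

```text
1.7 [ 0.49950411 -0.15316725  0.24748219] 9.565413941264503e-05 [-0.32605185 -0.25483455 -0.1425043 ]
[[ 0.044 -0.     0.999]
 [-0.999 -0.     0.044]
 [ 0.    -1.    -0.   ]]
```

View pics/s1.png

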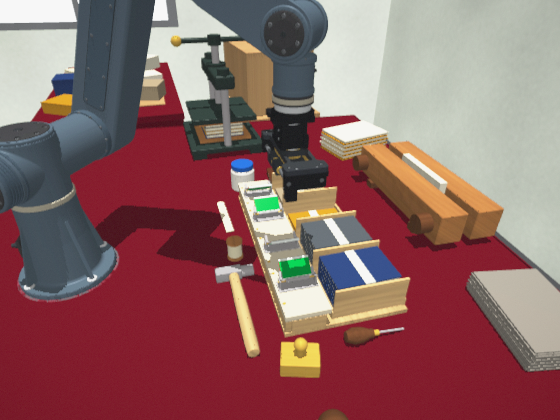

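Request:
carry_out --pt "0 -0.1 4 0.1 0 0 0" --pt "0 -0.1 8 0.1 0 0 0" --pt "0 -0.1 11 0.1 0 0 0" --pt "0 -0.1 12.5 0.1 0 0 0" --pt "0 -0.1 13.7 0.1 0 0 0" --pt "0 -0.1 13.7 0.1 0 0 0" --pt "0 -0.1 13.7 0.1 0 0 0"

```text
time: 2.45
position: [0.5016, -0.1512, 0.111]
tool_rot: [-0.511, 0.488, -0.489, 0.511]
ft_force: [-0.1, 0.6, 0.4]
grip_width: 0.0002
```

Run:
```python
from h import *
a=robot.camera("side");cv2.imwrite("pics/s2.png",cv2.resize(a[160:335,225:415,::-1],None,fx=3.4,fy=3.4,interpolation=cv2.INTER_CUBIC))
```

```text
(no output)
```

View pics/s2.png

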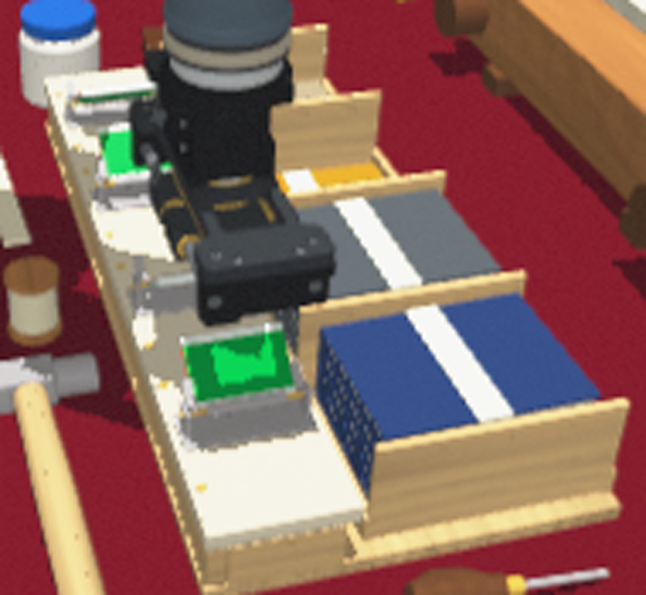

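Request:
carry_out --pt "0 -0.5 0 0 0 0 0" --pt "0 -1.0 0 0 0 0 0" --pt "0 -1.5 0 0 0 0 0" --pt "0 -2.0 0 0 0 0 0" --pt "0 -2.5 0 0 0 0 0" --pt "0 -3.0 0 0 0 0 0" --pt "0 -3.5 0 0 0 0 0" --pt "0 -4.0 0 0 0 0 0" --pt "0 -4.4 0 0 0 0 0" --pt "0 -4.8 0 0 0 0 0" --pt "0 -5.2 0 0 0 0 0" --pt "0 -5.5 0 0 0 0 0" --pt "0 -5.8 0 0 0 0 0" --pt "0 -5.8 0 0 0 0 0"

```text
time: 3.9
position: [0.4984, -0.0923, 0.1105]
tool_rot: [0.512, -0.488, 0.488, -0.512]
ft_force: [0.5, -0.0, -0.3]
grip_width: 0.0005
```

Run:
```python
from h import *
a=robot.camera("side");cv2.imwrite("pics/s3.png",cv2.resize(a[160:335,225:415,::-1],None,fx=3.4,fy=3.4,interpolation=cv2.INTER_CUBIC))
```

```text
(no output)
```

View pics/s3.png

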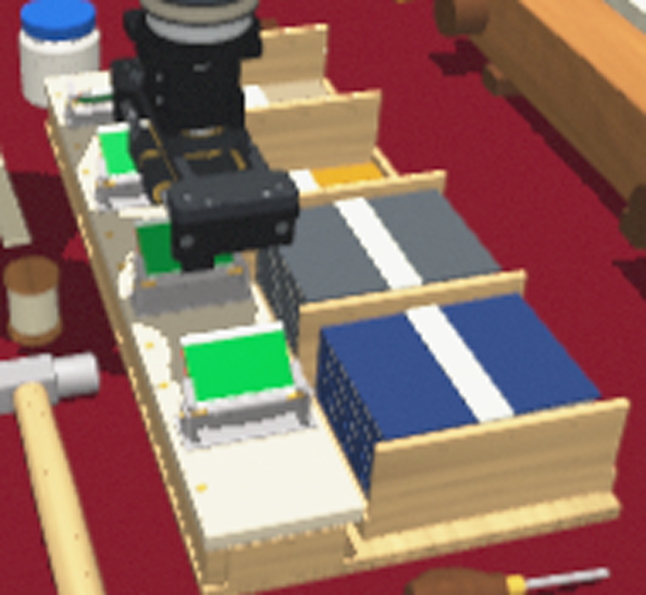

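Request:
carry_out --pt "0 1.0 0 0 0 0 0" --pt "0 1.5 -2 0 0 0 0" --pt "0 1.5 -6 0 0 0 0" --pt "0 -3 -6 0 0 0 0" --pt "0 -7 -6 0 0 0 0" --pt "0 -11 -6 0 0 0 0" --pt "0 -15 -6 0 0 0 0" --pt "0 -18 -6 0 0 0 0" --pt "0 -20.1 -6 0 0 0 0" --pt "0 -20.1 -6 0 0 0 0" --pt "0 -20.1 -6 0 0 0 0" --pt "0 -20.1 -6 0 0 0 0"

```text
time: 5.15
position: [0.4896, 0.1069, 0.1706]
tool_rot: [0.511, -0.488, 0.489, -0.511]
ft_force: [0.3, -0.4, 0.8]
grip_width: 0.0006
```

Run:
```python
from h import *
a=robot.camera("side");cv2.imwrite("pics/s4.png",cv2.resize(a[160:335,225:415,::-1],None,fx=3.4,fy=3.4,interpolation=cv2.INTER_CUBIC))
```

```text
(no output)
```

View pics/s4.png

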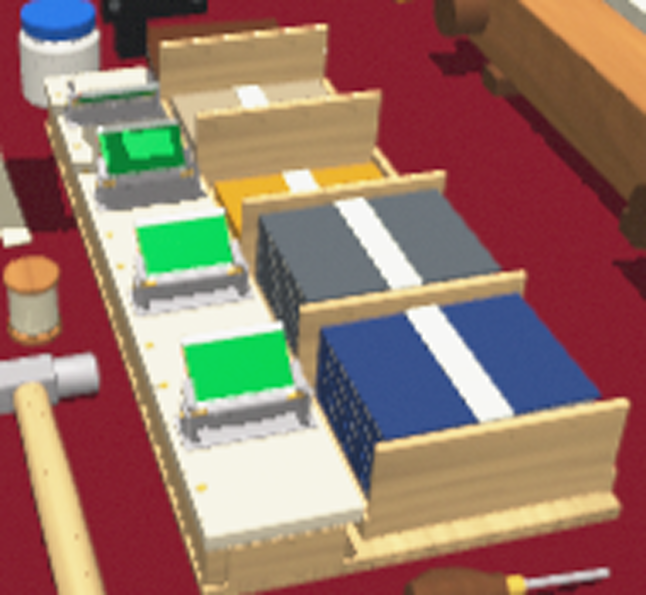

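The gray tag is fully over and green at (185,245) in the zoomed view. Next is the yellow one.

Request:
carry_out --pt "0 0 3 0 0 0 0" --pt "0 0 5 0 0 0 0" --pt "0 0 6 0 0 0 0" --pt "0 0 6 0 0 0 0" --pt "0 0.5 6 0 0 0 0" --pt "0 1.0 6 0 0 0 0" --pt "0 1.5 6 0 0 0 0" --pt "0 2.0 6 0 0 0 0" --pt "0 2.5 6 0 0 0 0" --pt "0 3.0 6 0 0 0 0" --pt "0 3.5 6 0 0 0 0" --pt "0 4.0 6 0 0 0 0" --pt "0 4.4 6 0 0 0 0" --pt "0 4.8 6 0 0 0 0" --pt "0 5.2 6 0 0 0 0" --pt "0 5.5 6 0 0 0 0" --pt "0 5.8 6 0 0 0 0" --pt "0 5.8 6 0 0 0 0" --pt "0 4.5 6 0 0 0 0" --pt "0 4.0 3 0 0 0 0"

```text
time: 7.2
position: [0.4882, 0.0695, 0.1381]
tool_rot: [0.513, -0.491, 0.486, -0.51]
ft_force: [0.6, -0.1, -0.8]
grip_width: 0.0007
```

Request:
carry_out --pt "0 0 -4 0 0 0 0" --pt "0 0 -8 0 0 0 0" --pt "0 0 -12 0 0 0 0" --pt "0 0 -15 -4 0 0 0" --pt "0 0 -18 -6 0 0 0" --pt "0 0 -18 -8 0 0 0" --pt "0 0 -18 -8 0 0 0" --pt "0 0 -18 -8 0 0 0"

```text
time: 8.0
position: [0.4111, 0.065, 0.3205]
tool_rot: [-0.511, 0.488, -0.488, 0.512]
ft_force: [0.4, -1.1, 0.3]
grip_width: -0.0001
```

Run:
```python
from h import *
a=robot.camera("side");cv2.imwrite("pics/s5.png",cv2.resize(a[160:335,225:415,::-1],None,fx=3.4,fy=3.4,interpolation=cv2.INTER_CUBIC))
a=robot.camera("top");cv2.imwrite("pics/t5.png",a[:,:,::-1])
```

```text
(no output)
```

View pics/s5.png

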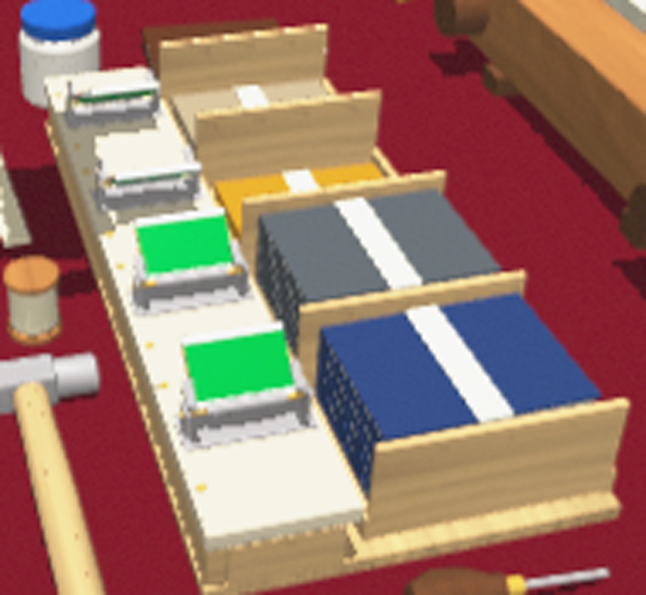

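View pics/t5.png

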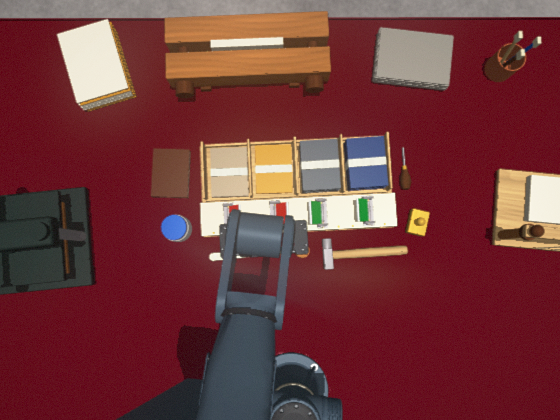

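The yellow bin's tag now shows red at about (281,209) in the top view, and its position matches the untouched red tag. The gray tag is green at about (317,212), and nothing else moved. The arm is clear, so I'm handing in.

```bash
python3 -c "
from rig import robot
print(robot.hand_in(), robot.get_obs()['time'])"
```

```text
the job is handed in; nothing more can be done
the job is handed in; nothing more can be done
```

I flipped the two wrong tags with light sideways pushes of the closed fingertips and handed the job in at about 8 s:
- **Gray bin (full):** its tag went from red to green.
- **Yellow bin (not full):** its tag went from green to red.

The other two tags were already right: blue is full and green, tan is not full and red. I left those alone.

In the last pictures, the tags read red, red, green, green from left to right, matching the bins. Both flipped tags lie over at the same lean as the untouched ones. In the final top view the arm hid part of the two left tags and the board in front of them, so there I relied on the side view and what still showed from above. I saw no books, tools or jars moved. The force readings, taken at the end of each move, were about 1 N or less, and no check disagreed.

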